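# Gauge and sort two salvaged conduit couplings

## Robot

A 7-joint arm with a two-finger parallel gripper is mounted at the origin on the work surface. World frame = base frame: x ahead of the robot, y to its left, z up, the work surface at z = 0. Lengths are in m, angles in rad, forces in N, time in s.
With the tool pointing down it reaches from about 0.35 to 0.775 m from the base axis. Payload 3.1 kg.
Tool frame: the origin (TCP) lies at the very end of the fingers, on their centre line; the grasp point (between the pads) lies bot.pinch_z behind it (bot.pinch_z is the distance from the TCP to the grasp point, in m); z points along the fingers, x is the direction in which the jaws open and shut, and the axes are right-handed (so a half turn about z gives the same grasp; the last joint's range is limited). The gripper opens to 85 mm and grips with 20 to 120 N. Pads are 22 mm wide; open, the fingers measure 114 mm over their backs; the gripper's body (76 mm by 85 mm) begins 54 mm behind the grasp point. The pads swing forward as they close: fully open they stand 13 mm farther back than shut.
Start: joints at [1.168, 0.311, 0.014, 1.512, -0.004, 1.319, -0.027], TCP at [0.194, -0.515, 0.231] pointing down, gripper open.
Joint ranges: [-2.7, 2.7], [-0.3, 1.91], [-1.27, 1.3], [0.12, 2.57], [-1.44, 4.58], [0.2, 2.03], [-3.05, 3.05]. Speed limits (rad/s): [2.79, 2.79, 3.14, 3.14, 3.14, 3.14, 3.14].

## Interface

Orientations are given as a unit quaternion [w, x, y, z].
In Python, from station import bot gives the robot as it stands. The module is installed in compiled form; this text tells all that it offers.
- The arm moves only by the tool jog_arm, never from a script. Its argument "steps" is one flat list of numbers, 7 for each row, row after row: the shift along the world's x, y, z scaled (see below), then the turn, a rotation vector about the world's x, y, z scaled (see below), then the opening, from -1 (shut) to 1 (fully open). A call has 1 to 20 rows; each row is the pose to reach, as a shift and turn from the pose commanded when the call began, turning the shorter way round; what a row does not reach only later rows make up. The controller multiplies each number of a shift by 50 cm and each number of a turn by 180 degrees. A row lasts 1/12 s, in which the tool goes at most 41.7 mm and 7.16 degrees, less where a joint would pass 70% of its speed; a pose out of reach is approached as far as the arm can. A call with a number of a shift or a turn outside -1 to 1 is refused whole. A call with a gripper value outside its range is refused whole. The fingers move at their own pace and stop on an object; "force" is the grip in N (left out, the last holds). Time passes only in rows, so rows that repeat a pose let the fingers close. It gives the time, the measured TCP pose, the force and the opening at its end, in the units of the state.
- bot.sense(): the state, without advancing time (a new reading comes with each control period).
- bot.read_camera(name): name is "side" or "top" or "wrist"; returns a dict with "color" (400x640x3 uint8, red, green, blue), "K" (3x3 intrinsics, pixels), "D" ([k1, k2, p1, p2, k3] as OpenCV has them; the pictures are not rectified), "R" (3x3) and "t" (3): a world point X has camera coordinates R X + t; the wrist camera has in their place "hand_eye" (4x4, takes a point from camera to tool coordinates, whose origin is the TCP and whose axes are the tool frame's). Camera axes: x right, y down, z forward; pixel columns grow to the right and rows downward; lengths in m; the calibration is good to about 2 mm. A picture is of the moment at which its call begins: read the wrist's pose just before it. There is no depth.
- bot.hand_in(): hands the job in, once; it reports no verdict.
The state is a dict: "clock": time; "joint_pos": joint angles; "joint_velocities": joint speeds; "tau": joint torques, N m; "eef_pos": TCP position; "tcp_rot": TCP orientation; "force": force on the tool from outside, world axes, zero at the start; "ft_torque": the same for the moment, N m; "finger_gap": opening from 0.0 (shut) to 1.0 (fully open).
Only numpy, scipy, OpenCV 4.12 (cv2) and the standard library are available. Lean on these libraries where they do the work, as an engineer would, in place of code of your own. Each camera call takes 0.05 s, during which the arm holds its last target. There are 200 camera calls.

## Task

Find out which of the two conduit couplings on the counter slides right through: take either one, slide it gently down over the upright gauge pin until it stops, lift it off and stand it upright in the red bin if it went all the way down to the yellow plate, or in the blue bin if it stuck halfway. Only then take the other coupling, test it on the pin in the same way and stand it upright in its bin too. Do not ram the couplings onto the gauge, and leave everything else where it is, the fittings already in the bins included.

Things in the scene. Friction and masses are not known exactly. Their poses are not given: they have to be found in the camera images.
- coupling_a: Coupling to sort: upright grey metal tube, 56 mm tall, 36 mm outside, 28.6 mm inside, open at both ends, 0.11 kg. Two screw heads stick out 6 mm on its own -x side: grip across its own y axis. Inside it is smooth, or has two stop lugs at half height (undersides 25 mm above its lower end); outside both kinds look alike, the test tells which it is. Origin: centre of its lower end, z up the tube.
- coupling_b: Coupling to sort: upright grey metal tube, 56 mm tall, 36 mm outside, 28.6 mm inside, open at both ends, 0.11 kg. Two screw heads stick out 6 mm on its own -x side: grip across its own y axis. Inside it is smooth, or has two stop lugs at half height (undersides 25 mm above its lower end); outside both kinds look alike, the test tells which it is. Origin: centre of its lower end, z up the tube.
- gauge: The gauge: a yellow steel plate 100 x 100 mm, 12 mm thick, fixed to the counter, with a dark steel pin upright in its middle. Origin: centre of the plate's underside.
- pin_foot (a point): Centre of the pin at the plate's upper face. A slip coupling goes down until its lower end is here; one with stop lugs comes to rest with its lower end 25 mm above here.
- pin_top (a point): Centre of the pin's top, 50 mm above the plate. The pin is 25 mm in diameter; its top 6 mm taper to 19 mm as a lead-in.
- red_bin: Red open plastic bin fixed to the counter, 190 mm (its x) x 150 mm (its y) x 50 mm high, walls and floor 4 mm, for couplings that go all the way down. Its -x half (nearer the robot) is empty, two small fittings lie in its +x half. Origin: centre of its underside. On the left or the right.
- blue_bin: Blue open plastic bin fixed to the counter, 190 mm (its x) x 150 mm (its y) x 50 mm high, walls and floor 4 mm, for couplings that stick halfway. Its -x half (nearer the robot) is empty, two small fittings lie in its +x half. Origin: centre of its underside. On the left or the right.
- red_bin_space (a point): On the red bin's inner floor, middle of its empty part (35 mm to the bin's -x side of its centre, 4 mm above the counter).
- blue_bin_space (a point): The same point of the blue bin.
- red_bushing: Brass bushing, 33 mm wide, 24 mm high, already lying in the back (+x) half of the red bin. Origin: centre of its underside.
- red_locknut: Steel locknut, 42 mm wide, 12 mm high, already lying in the back (+x) half of the red bin. Origin: centre of its underside.
- blue_bushing: Brass bushing like the red bin's, in the back half of the blue bin.
- blue_locknut: Steel locknut like the red bin's, in the back half of the blue bin.
- junction_box: Open square steel electrical box, 100 x 100 x 45 mm, near the far edge of the counter. Origin: centre of its underside. Bystander.
- tape_measure: Yellow tape measure, 70 x 36 x 60 mm, near the far edge. Origin: centre of its underside. Bystander.
- screwdriver: Screwdriver with an orange handle, 150 mm long, lying crosswise between the robot and the couplings. Bystander.
- tester: Black hand-held tester, 66 x 130 x 32 mm, near the far edge. Origin: centre of its underside. Bystander.
Mind the look-alikes: they are no part of the job. Several things look just like the gauge: the one meant starts nearest to the robot's base.

How it is judged:
On the way, in this order (a step that is already met when the one before it is completed fails the run):
1. a coupling is on the gauge pin, slid down as far as it goes (((horizontal distance between coupling_a and pin_foot below 0.005 m and z of coupling_a in the frame of pin_foot between -0.004 and 0.004 m and angle between coupling_a's own z axis and vertical below 0.2 rad) or (horizontal distance between coupling_b and pin_foot below 0.005 m and z of coupling_b in the frame of pin_foot between -0.004 and 0.029 m and angle between coupling_b's own z axis and vertical below 0.2 rad))), for 0.2 s.
2. that coupling stands in the right bin while the other is still about where it was (((x of coupling_a in the frame of red_bin between -0.08 and 0.08 m and y of coupling_a in the frame of red_bin between -0.06 and 0.06 m and z of coupling_a in the frame of red_bin below 0.009 m and angle between coupling_a's own z axis and vertical below 0.2 rad and distance of coupling_b from where it was at the start of the episode below 0.06 m) or (x of coupling_b in the frame of blue_bin between -0.08 and 0.08 m and y of coupling_b in the frame of blue_bin between -0.06 and 0.06 m and z of coupling_b in the frame of blue_bin below 0.009 m and angle between coupling_b's own z axis and vertical below 0.2 rad and distance of coupling_a from where it was at the start of the episode below 0.06 m))), for 0.2 s.
3. the other coupling is on the gauge pin, slid down as far as it goes (((x of coupling_a in the frame of red_bin between -0.08 and 0.08 m and y of coupling_a in the frame of red_bin between -0.06 and 0.06 m and z of coupling_a in the frame of red_bin below 0.009 m and angle between each of coupling_a, coupling_b's own z axis and vertical below 0.2 rad and horizontal distance between coupling_b and pin_foot below 0.005 m and z of coupling_b in the frame of pin_foot between -0.004 and 0.029 m) or (x of coupling_b in the frame of blue_bin between -0.08 and 0.08 m and y of coupling_b in the frame of blue_bin between -0.06 and 0.06 m and z of coupling_b in the frame of blue_bin below 0.009 m and angle between each of coupling_b, coupling_a's own z axis and vertical below 0.2 rad and horizontal distance between coupling_a and pin_foot below 0.005 m and z of coupling_a in the frame of pin_foot between -0.004 and 0.004 m))), for 0.2 s.
At the end, for the whole second after the job is handed in: The coupling that went down to the plate stands in the red bin, the one that stuck halfway in the blue bin: lower end within 5 mm of the bin floor, axis within 80 mm (along) and 60 mm (across) of the bin's centre, within 0.2 rad of upright, at rest (x of coupling_a in the frame of red_bin between -0.08 and 0.08 m and y of coupling_a in the frame of red_bin between -0.06 and 0.06 m and z of coupling_a in the frame of red_bin below 0.009 m and angle between each of coupling_a, coupling_b's own z axis and vertical below 0.2 rad and x of coupling_b in the frame of blue_bin between -0.08 and 0.08 m and y of coupling_b in the frame of blue_bin between -0.06 and 0.06 m and z of coupling_b in the frame of blue_bin below 0.009 m and linear speed of each of coupling_a, coupling_b below 0.02 m/s and angular speed of each of coupling_a, coupling_b below 0.2 rad/s); the robot touches nothing.
It fails at once if a coupling is rammed onto the gauge with more than 150 N (contact force between any of coupling_a, coupling_b and gauge above 150 N).
It fails at once if a fitting or bystander is shifted by more than 30 mm (distance of any of red_bushing, red_locknut, blue_bushing, blue_locknut, junction_box, tape_measure, screwdriver, tester from where it was at the start of the episode above 0.03 m).
It also fails if it takes over 67 s, if anything falls off the work surface, if the arm or the gripper's body presses on something with over 40 N, if the wrist force passes 120 N, or if a joint passes its speed limit or range.

## Working session

There is one attempt and no reset: what is moved stays moved. The work goes in short steps, Python scripts to look and compute and a tool call to move; the robot and the scene stay as the last step left them, time stands still between calls to the robot, and variables do not carry over. Pictures are saved under pics/ and viewed, about 8 in all and at most 12, crops included, and the job is handed in when it is done.

Besides the shell and the picture viewer there is one more tool, called by a JSON object that holds its "name" and its "arguments". jog_arm: Moves the arm, as the interface text tells. Its arguments: {"type":"object","properties":{"steps":{"type":"array","items":{"type":"number","minimum":-1,"maximum":1}},"force":{"type":"number"}},"required":["steps"]}

```bash
mkdir -p pics; cat > h.py <<'E'
import numpy as np, cv2
from station import bot
def save(img,name): cv2.imwrite('pics/'+name,cv2.cvtColor(img,cv2.COLOR_RGB2BGR))
def ray(c,uv):
    p=cv2.undistortPoints(np.array([[uv]],float),c['K'],np.array(c['D'],float))[0,0]
    d=np.array([p[0],p[1],1.]); R=np.array(c['R']); return -R.T@np.array(c['t']), R.T@d
def onz(c,uv,z):
    o,d=ray(c,uv); return o+d*(z-o[2])/d[2]
def proj(c,X):
    R=np.array(c['R']); return cv2.projectPoints(np.array(X,float).reshape(-1,1,3),cv2.Rodrigues(R)[0],np.array(c['t'],float),c['K'],np.array(c['D'],float))[0][:,0]
E
python3 - <<'E'
from h import *
import pickle
s=bot.sense();print({k:np.round(v,4).tolist() for k,v in s.items()},bot.pinch_z)
for n in('top','side'):
    c=bot.read_camera(n);save(c['color'],n+'0.png');pickle.dump(c,open(n+'0.pkl','wb'))
    print(n,np.round(-np.array(c['R']).T@c['t'],3),np.round(c['R'],2).tolist())
E
```

```text
{'clock': 0.0, 'joint_pos': [1.1683, 0.3118, 0.014, 1.5131, -0.0044, 1.3192, -0.0272], 'joint_velocities': [-0.0007, -0.0015, 0.0016, 0.0002, 0.0014, -0.0013, -0.0012], 'tau': [-0.0004, -37.9916, 0.1459, -23.0591, 0.0123, 0.0136, -0.0], 'eef_pos': [0.1939, -0.5139, 0.2302], 'tcp_rot': [-0.0006, 0.8225, -0.5687, -0.001], 'force': [0.4806, -0.8795, 0.6541], 'ft_torque': [-0.0354, 0.0312, 0.039], 'finger_gap': 1.0012} 0.0187
top [0.391 0.011 1.209] [[0.0, -1.0, -0.0], [-0.98, -0.0, -0.18], [0.18, 0.0, -0.98]]
side [ 0.519 -0.701  0.591] [[0.99, -0.1, -0.01], [-0.07, -0.57, -0.82], [0.07, 0.82, -0.57]]
```

View pics/top0.png

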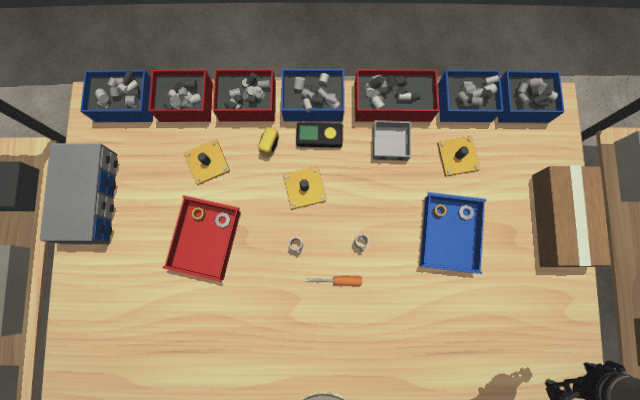

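View pics/side0.png

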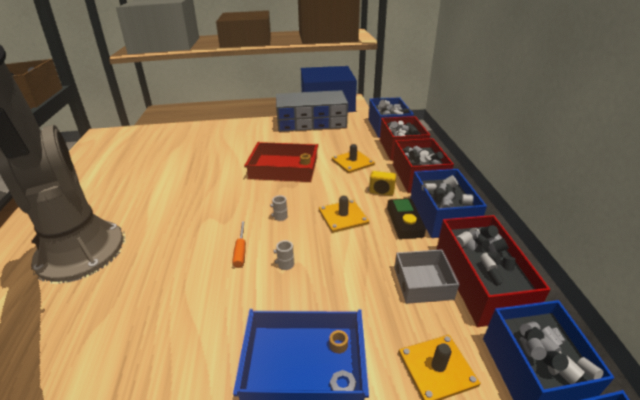

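Top view: there are three gauge look-alikes, with pins at about (204,159), (304,186) and (461,153). The middle one is nearest the base, which sits below the image at about (320,400+). The couplings are at (296,244) and (361,242), the red bin is on the left at (203,238) and the blue bin on the right at (453,233). I'll enlarge to confirm.

```bash
python3 - <<'E'
from h import *
import pickle
c=pickle.load(open('top0.pkl','rb'))
save(cv2.resize(c['color'][163:258,278:378],None,fx=6,fy=6,interpolation=cv2.INTER_CUBIC),'crop1.png')
for n,uv,z in[('g1',(204,154),.062),('g2',(304,182),.062),('g3',(461,149),.062),('A',(296,241),.056),('B',(361,239),.056)]:
    p=onz(c,uv,z);print(n,p.round(3),np.hypot(*p[:2]).round(3))
hsv=cv2.cvtColor(c['color'],cv2.COLOR_RGB2HSV)
# yellow plate middle, bins as masks
def rect(m,z,n):
    k,_=cv2.findContours(m,0,1); k=max(k,key=cv2.contourArea)
    P=np.array([onz(c,q[0],z)[:2] for q in k],np.float32)
    r=cv2.minAreaRect(P); print(n,np.round(r[0],4),np.round(r[1],4),r[2])
w=np.zeros_like(hsv[...,0]);w[160:215,275:335]=1
rect(cv2.inRange(hsv,(18,120,120),(32,255,255))*w,.012,'plate')
w[:]=0;w[190:285,160:245]=1
rect((cv2.inRange(hsv,(0,150,60),(8,255,255))|cv2.inRange(hsv,(172,150,60),(180,255,255)))*w,.05,'red')
w[:]=0;w[185:280,415:490]=1
rect(cv2.inRange(hsv,(105,130,50),(125,255,255))*w,.05,'blue')
s=pickle.load(open('side0.pkl','rb'))
save(cv2.resize(s['color'][180:280,225:375],None,fx=5,fy=5,interpolation=cv2.INTER_CUBIC),'crop2.png')
E
```

```text
g1 [0.73  0.322 0.062] 0.798
g2 [0.653 0.052 0.062] 0.655
g3 [ 0.746 -0.371  0.062] 0.833
A [0.497 0.072 0.056] 0.502
B [ 0.503 -0.098  0.056] 0.512
plate [0.6503 0.0528] [0.1015 0.1002] 13.345394134521484
red [0.505  0.3192] [0.162  0.1982] 77.40502166748047
blue [ 0.5221 -0.3418] [0.1604 0.1973] 83.22653198242188
```

View pics/crop1.png

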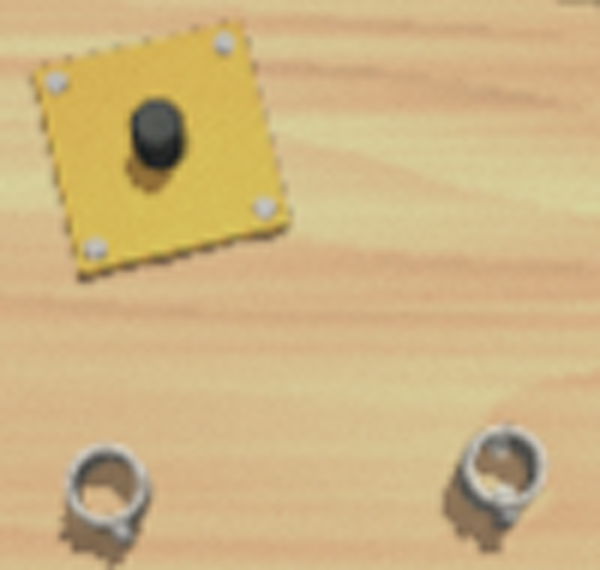

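View pics/crop2.png

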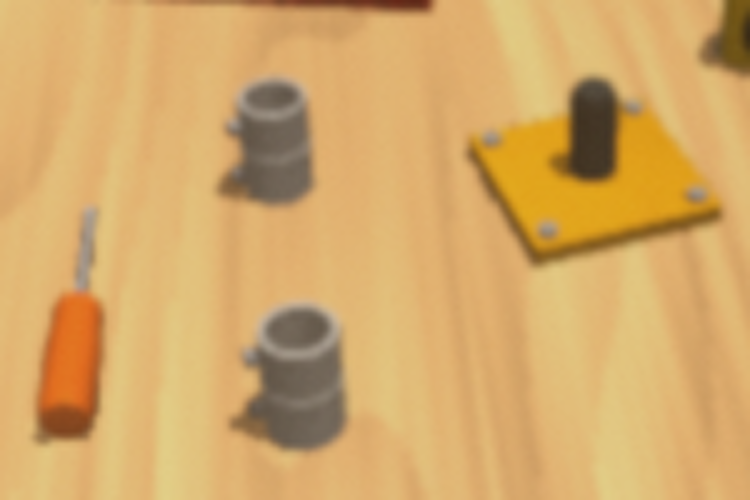

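```bash
cat >> h.py <<'E'
from scipy.spatial.transform import Rotation as Ro
def wrist():
    s=bot.sense(); c=bot.read_camera('wrist'); q=s['tcp_rot']
    T=np.eye(4);T[:3,:3]=Ro.from_quat([q[1],q[2],q[3],q[0]]).as_matrix();T[:3,3]=s['eef_pos']
    W=T@np.array(c['hand_eye']); c['R']=W[:3,:3].T; c['t']=-c['R']@W[:3,3]; return c,s
E
python3 - <<'E'
from h import *
c,s=wrist();print(np.round(c['hand_eye'],3),c['K'],c['D'])
import pickle
c=pickle.load(open('top0.pkl','rb'))
for n,uv,z in[('pin',(304.2,183.3),.062),('L',(296,244.2),.056),('R',(361.8,240.8),.056)]:print(n,onz(c,uv,z).round(4))
E
```

```text
[[ 1.    -0.     0.     0.   ]
 [ 0.     0.944  0.329 -0.085]
 [-0.    -0.329  0.944 -0.141]
 [ 0.     0.     0.     1.   ]] [[292.92670342   0.         318.53357804]
 [  0.         292.92670342 200.73811967]
 [  0.           0.           1.        ]] [-0.05437553  0.          0.          0.          0.        ]
pin [0.6497 0.0513 0.062 ]
L [0.4888 0.0715 0.056 ]
R [ 0.4981 -0.0998  0.056 ]
```

{"name": "jog_arm", "arguments": {"steps": [0.3,0.45,0.04,0,0,0,1,0.67,0.98,0.04,0,0,0,1,0.67,0.98,0.04,0,0,0,1,0.67,0.98,0.04,0,0,0,1,0.67,0.98,0.04,0,0,0,1,0.67,0.98,0.04,0,0,0,1,0.67,0.98,0.04,0,0,0,1,0.67,0.98,0.04,0,0,0,1,0.67,0.98,0.04,0,0,0,1,0.67,0.98,0.04,0,0,0,1,0.67,0.98,0.04,0,0,0,1,0.67,0.98,0.04,0,0,0,1,0.67,0.98,0.04,0,0,0,1,0.67,0.98,0.04,0,0,0,1,0.67,0.98,0.04,0,0,0,1,0.67,0.98,0.04,0,0,0,1,0.67,0.98,0.04,0,0,0,1,0.67,0.98,0.04,0,0,0,1,0.67,0.98,0.04,0,0,0,1,0.67,0.98,0.04,0,0,0,1]}}

```text
clock: 1.82
eef_pos: [0.5286, -0.0267, 0.2513]
tcp_rot: [0.001, 0.822, -0.57, 0.0]
force: [1.1, -0.2, -0.7]
finger_gap: 1.0
```

```bash
python3 - <<'E'
from h import *
import pickle
c,s=wrist();pickle.dump(c,open('w1.pkl','wb'));print(s['eef_pos'],s['joint_velocities'])
for n,X in[('pin',[.65,.052,.062]),('L',[.489,.0715,.056]),('R',[.498,-.0998,.056])]:print(n,proj(c,X).round(1))
save(c['color'],'w1.png')
E
```

```text
[ 0.52859744 -0.02668829  0.25130062] [-4.72182385e-03  2.78320428e-05 -9.96293295e-03 -6.23860762e-03
 -3.36723279e-03 -1.05679770e-03 -1.11779207e-03]
pin [[287.4  41.7]]
L [[229.2 177. ]]
R [[364.6 217.1]]
```

View pics/w1.png

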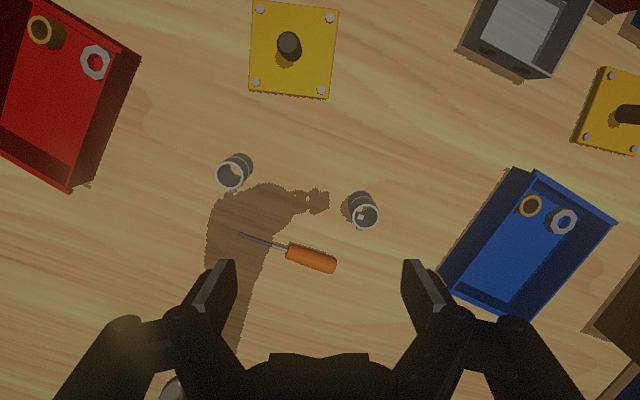

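Wrist view: the left coupling's rim is at about (230,177), the right one at (364,217) and the pin top at (289,44). These match the top-camera predictions within 3 px. Next I'll refine with a rim fit and overlay.

```bash
cat >> h.py <<'E'
TH=np.linspace(0,2*np.pi,90,endpoint=False)
def circ(x,y,z,r): return np.c_[x+r*np.cos(TH),y+r*np.sin(TH),np.full(90,z)]
def samp(g,c,P):
    p=proj(c,P).astype(np.float32); return cv2.remap(g,p[:,0].reshape(1,-1),p[:,1].reshape(1,-1),cv2.INTER_LINEAR)[0]
def rimfit(c,x,y,z=.056,R=.012):
    g=cv2.cvtColor(c['color'],cv2.COLOR_RGB2GRAY).astype(np.float32); sat=cv2.cvtColor(c['color'],cv2.COLOR_RGB2HSV)[...,1].astype(np.float32)
    f=lambda u:np.mean(samp(g-sat,c,circ(u[0],u[1],z,.0162)))-.5*np.mean(samp(g-sat,c,circ(u[0],u[1],z,.0195)))-.5*np.mean(samp(g-sat,c,circ(u[0],u[1],z,.0125)))
    best=max(((f((x+a,y+b)),x+a,y+b) for a in np.arange(-R,R,.0005) for b in np.arange(-R,R,.0005)))
    return np.round(best,4)
def overlay(c,Ps,box,k,name):
    x0,y0,x1,y1=box; im=cv2.resize(c['color'][y0:y1,x0:x1],None,fx=k,fy=k,interpolation=cv2.INTER_CUBIC)
    for P,col in Ps:
        for p in (proj(c,P)+.5-[x0,y0])*k-.5: cv2.circle(im,tuple(int(round(v)) for v in p),1,col,-1)
    save(im,name)
E
python3 - <<'E'
from h import *
import pickle
w=pickle.load(open('w1.pkl','rb'));t=pickle.load(open('top0.pkl','rb'))
L=rimfit(w,.489,.0715);R=rimfit(w,.498,-.0998)
print('wrist',L,R,'top',rimfit(t,.489,.0715),rimfit(t,.498,-.0998))
d=lambda b,a:np.array([[b[1]-r*np.cos(np.radians(a)),b[2]-r*np.sin(np.radians(a)),z] for r in np.linspace(.018,.024,6) for z in(.04,)])
# plate in wrist
hsv=cv2.cvtColor(w['color'],cv2.COLOR_RGB2HSV);m=np.zeros_like(hsv[...,0]);m[0:105,240:345]=1
m*=cv2.inRange(hsv,(18,120,70),(34,255,255));k=max(cv2.findContours(m,0,1)[0],key=cv2.contourArea)
r=cv2.minAreaRect(np.array([onz(w,q[0],.012)[:2] for q in k],np.float32));print('plate',r)
pc=(.650,.0523)
overlay(w,[(circ(L[1],L[2],.056,.018),(255,0,0)),(circ(R[1],R[2],.056,.018),(255,0,0)),(circ(*pc,.062,.0095),(0,255,0)),(circ(*pc,.012,.0125),(0,255,255)),(d(L,20),(0,255,0)),(d(R,5),(0,255,0))],(205,0,405,240),2.4 and 3,'ov1.png')
im=cv2.imread('pics/ov1.png');cv2.imwrite('pics/ov1.png',im[:,:] if im.shape[0]<=600 else cv2.resize(np.hstack([im[:330,100:400],im[400:720,:][:330].copy() if False else cv2.copyMakeBorder(im[400:720],10,0,0,0,0)[:330]]),None,fx=.88,fy=.88))
E
```

```text
wrist [9.45095e+01 4.91000e-01 7.30000e-02] [ 1.045984e+02  4.990000e-01 -1.008000e-01] top [55.5055  0.4915  0.0735] [49.1838  0.5    -0.1003]
plate ((0.6490346193313599, 0.05170174315571785), (0.10004483163356781, 0.10026916861534119), 13.468398094177246)
```

View pics/ov1.png

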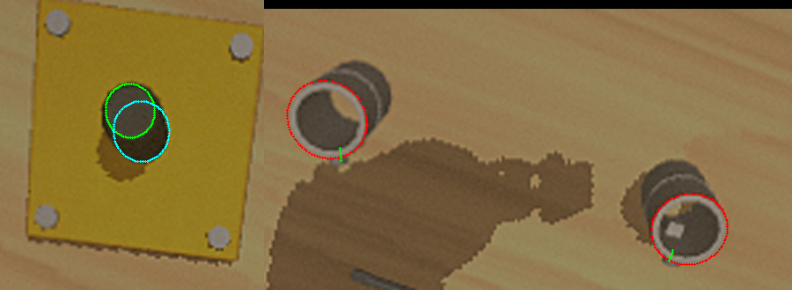

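Both fits agree between cameras: L (0.491,0.073), R (0.499,-0.1007). I'll take the right one first. Its screws face the robot, yaw about 5°.

{"name": "jog_arm", "arguments": {"steps": [-0.058,-0.148,-0.1,0,0,-0.085,1,-0.058,-0.148,-0.2,0,0,-0.085,1,-0.058,-0.148,-0.3,0,0,-0.085,1,-0.058,-0.148,-0.3,0,0,-0.085,1,-0.058,-0.148,-0.3,0,0,-0.085,1,-0.058,-0.148,-0.3,0,0,-0.085,1,-0.058,-0.148,-0.3,0,0,-0.085,1,-0.058,-0.148,-0.3,0,0,-0.085,1,-0.058,-0.148,-0.3,0,0,-0.085,1,-0.058,-0.148,-0.3,0,0,-0.085,1]}}

```text
clock: 2.7
eef_pos: [0.5019, -0.0982, 0.1032]
tcp_rot: [-0.001, 0.74, -0.673, 0.002]
force: [0.5, 0.3, -0.4]
finger_gap: 0.998
```

```bash
python3 - <<'E'
from h import *
c,s=wrist();print(np.round(s['eef_pos'],4),s['tcp_rot'],rimfit(c,.499,-.1005))
q=s['tcp_rot'];M=Ro.from_quat([q[1],q[2],q[3],q[0]]).as_matrix();print(np.degrees(np.arctan2(M[1,0],M[0,0])))
E
```

```text
[ 0.5019 -0.0982  0.1032] [-0.00110688  0.73979479 -0.67282955  0.00168656] [86.6683  0.499  -0.101 ]
-84.57198049176446
```

{"name": "jog_arm", "arguments": {"steps": [-0.006,-0.0055,-0.04,0,0,0,1,-0.006,-0.0055,-0.08,0,0,0,1,-0.006,-0.0055,-0.12,0,0,0,1,-0.006,-0.0055,-0.166,0,0,0,1,-0.006,-0.0055,-0.166,0,0,0,1,-0.006,-0.0055,-0.166,0,0,0,1,-0.006,-0.0055,-0.166,0,0,0,-1,-0.006,-0.0055,-0.166,0,0,0,-1,-0.006,-0.0055,-0.166,0,0,0,-1,-0.006,-0.0055,-0.166,0,0,0,-1,-0.006,-0.0055,-0.166,0,0,0,-1,-0.006,-0.0055,-0.166,0,0,0,-1,-0.006,-0.0055,-0.166,0,0,0,-1,-0.006,-0.0055,-0.166,0,0,0,-1,-0.006,-0.0055,-0.166,0,0,0,-1,-0.006,-0.0055,-0.166,0,0,0,-1,-0.006,-0.0055,-0.166,0,0,0,-1,-0.006,-0.0055,-0.166,0,0,0,-1], "force": 45}}

```text
clock: 4.25
eef_pos: [0.4982, -0.1015, 0.0195]
tcp_rot: [-0.0, 0.739, -0.673, 0.001]
force: [-1.2, 0.6, 5.6]
finger_gap: 0.395
```

```bash
python3 - <<'E'
from h import *
c,s=wrist();print(np.round(s['eef_pos'],4),s['finger_gap'],s['force'],rimfit(c,.499,-.101,R=.006))
E
```

```text
[ 0.4982 -0.1015  0.0195] 0.39545927987718604 [-1.16233297  0.58646932  5.61914702] [60.6903  0.5005 -0.1015]
```

{"name": "jog_arm", "arguments": {"steps": [0,0,0.04,0,0,0,-1,0,0,0.1,0,0,0,-1,0,0,0.16,0,0,0,-1,0,0,0.22,0,0,0,-1,0.05,0.08,0.22,0,0,0,-1,0.1,0.14,0.22,0,0,0,-1,0.14,0.2,0.22,0,0,0,-1,0.18,0.28,0.22,0,0,0,-1,0.184,0.283,0.22,0,0,0,-1,0.184,0.283,0.22,0,0,0,-1,0.184,0.283,0.22,0,0,0,-1,0.184,0.283,0.22,0,0,0,-1,0.184,0.283,0.22,0,0,0,-1]}}

```text
clock: 5.38
eef_pos: [0.5886, 0.0378, 0.128]
tcp_rot: [0.001, 0.739, -0.674, 0.0]
force: [-0.5, 0.1, -0.4]
finger_gap: 0.395
```

```bash
cat >> h.py <<'E'
def platefit(w,z=.012):
    hsv=cv2.cvtColor(w['color'],cv2.COLOR_RGB2HSV);m=cv2.inRange(hsv,(18,120,60),(34,255,255))
    u,v=proj(w,[.65,.052,.012])[0]
    k=min([k for k in cv2.findContours(m,0,1)[0] if cv2.contourArea(k)>800],key=lambda k:np.hypot(*(k[:,0].mean(0)-[u,v])))
    return cv2.minAreaRect(np.array([onz(w,q[0],z)[:2] for q in k],np.float32))
def pinfit(w,x=.65,y=.052,R=.006):
    # dark disc: silhouette of pin = hull of top & foot circles against yellow plate
    b=w['color'][...,0].astype(np.float32)
    def f(u):
        out=cv2.convexHull(np.r_[proj(w,circ(*u,.056,.014)),proj(w,circ(*u,.012,.014)),proj(w,circ(*u,.062,.011))].astype(np.float32))
        inn=cv2.convexHull(np.r_[proj(w,circ(*u,.056,.0125)),proj(w,circ(*u,.012,.0125)),proj(w,circ(*u,.062,.0095))].astype(np.float32))
        M=np.zeros((400*4,640*4),np.uint8);cv2.fillPoly(M,[np.int32(out*4+2)],1);cv2.fillPoly(M,[np.int32(inn*4+2)],2)
        B=cv2.resize(b,None,fx=4,fy=4); return B[M==1].mean()-B[M==2].mean()
    return max((round(float(f((x+a,y+e))),2),round(x+a,4),round(y+e,4)) for a in np.arange(-R,R,.001) for e in np.arange(-R,R,.001))
E
python3 - <<'E'
from h import *
c,s=wrist();p=s['eef_pos'];print(np.round(p,4),s['finger_gap'],s['force'])
rf=rimfit(c,p[0],p[1],z=p[2]-.0195+.056,R=.006);pf=pinfit(c);print('rim-tcp',rf[1]-p[0],rf[2]-p[1],'plate',platefit(c),'pin',pf)
u=proj(c,[.62,.045,.1])[0]
x0=int(max(0,min(340,u[0]-150)));y0=int(max(0,min(150,u[1]-125)))
overlay(c,[(circ(rf[1],rf[2],p[2]+.0365,.018),(255,0,0)),(circ(pf[1],pf[2],.062,.0095),(0,255,0)),(circ(pf[1],pf[2],.012,.0125),(0,255,255))],(x0,y0,x0+300,y0+250),2.4 and 2,'w2.png')
E
```

```text
[0.5886 0.0378 0.128 ] 0.39495565622988327 [-0.46441984  0.13111954 -0.41402681]
rim-tcp 0.00250180366204078 -2.2745969016059464e-05 plate ((0.6470893025398254, 0.05137570574879646), (0.10802650451660156, 0.09952899068593979), 13.569252014160156) pin (68.22, np.float64(0.649), np.float64(0.052))
```

View pics/w2.png

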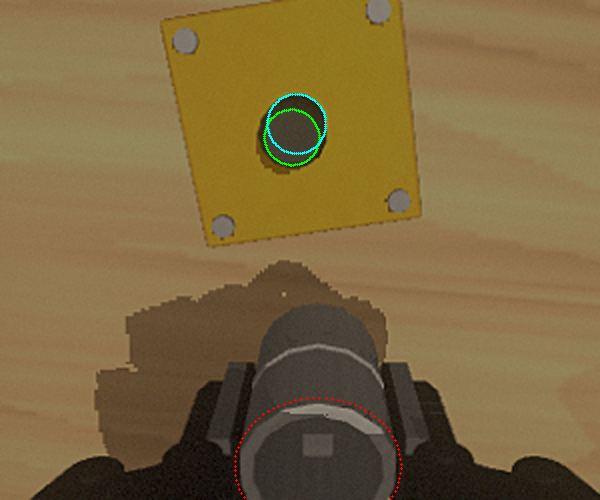

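```bash
cat >> h.py <<'E'
def rim3(c,p,zs=np.arange(.024,.042,.002),R=.005,roff=(-.004,.006)):
    I=cv2.cvtColor(c['color'],cv2.COLOR_RGB2GRAY).astype(np.float32)
    def s(u,z,r):
        P=proj(c,circ(*u,z,r));ok=(P[:,1]<398); v=samp(I,c,circ(*u,z,r)); return v,ok
    out=[]
    for dz in zs:
        for a in np.arange(*roff,.0005):
            for b in np.arange(-.003,.003,.0005):
                u=(p[0]+a,p[1]+b);z=p[2]+dz
                m,k=s(u,z,.0162);o,k2=s(u,z,.0195);n,k3=s(u,z,.0125)
                k=k&k2&k3
                out.append((np.mean((m-.5*o-.5*n)[k])-.5*np.std(m[k]),dz,a,b))
    return sorted(out)[::-1][:4]
E
python3 - <<'E'
from h import *
import pickle
c,s=wrist();p=s['eef_pos'];pickle.dump(c,open('w2.pkl','wb'))
for r in rim3(c,p):print(np.round(r,4))
r=rim3(c,p)[0]
rr=circ(p[0]+r[2],p[1]+r[3],p[2]+r[1],.018);lo=circ(p[0]+r[2],p[1]+r[3],p[2]+r[1]-.056,.018)
x0,x1=200,440
overlay(c,[(rr,(255,0,0)),(lo,(255,0,255))],(x0,200,x1,400),3,'w3.png')
E
```

```text
[2.37614e+01 3.80000e-02 1.50000e-03 0.00000e+00]
[2.37474e+01 4.00000e-02 3.50000e-03 0.00000e+00]
[ 2.30968e+01  3.80000e-02  1.50000e-03 -5.00000e-04]
[ 2.27779e+01  3.60000e-02  0.00000e+00 -5.00000e-04]
```

View pics/w3.png

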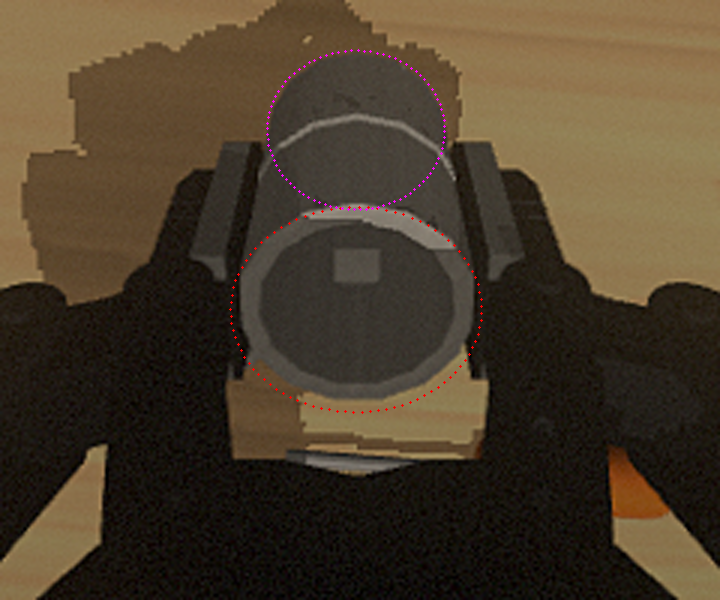

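```bash
python3 - <<'E'
from h import *
import pickle
c,s=wrist();p=s['eef_pos'];print(p)
for a in np.arange(-.003,.005,.001):
    i=proj(c,circ(p[0]+a,p[1],p[2]+.0365,.0143));b=proj(c,circ(p[0]+a,p[1],p[2]-.0195,.018))
    print(round(a,4),'inner rows',i[:,1].min().round(1),i[:,1].max().round(1),'cols',i[:,0].min().round(1),i[:,0].max().round(1),'bottom top-row',b[:,1].min().round(1),b[:,0].min().round(1),b[:,0].max().round(1))
E
echo 'measured inner rows 274 328.3 cols 286.7 351.7 bottom 216.7 289 348.3'
```

```text
[0.58882514 0.03828232 0.1282339 ]
-0.003 inner rows 283.3 335.8 cols 284.9 349.8 bottom top-row 222.5 288.5 346.7
-0.002 inner rows 281.3 334.1 cols 285.0 350.1 bottom top-row 220.9 288.6 346.9
-0.001 inner rows 279.3 332.4 cols 285.1 350.4 bottom top-row 219.4 288.6 347.1
0.0 inner rows 277.3 330.7 cols 285.2 350.7 bottom top-row 217.8 288.7 347.3
0.001 inner rows 275.3 329.0 cols 285.3 351.0 bottom top-row 216.3 288.8 347.5
0.002 inner rows 273.2 327.3 cols 285.4 351.3 bottom top-row 214.7 288.9 347.7
0.003 inner rows 271.2 325.5 cols 285.5 351.6 bottom top-row 213.2 289.0 347.9
0.004 inner rows 269.1 323.8 cols 285.7 351.9 bottom top-row 211.6 289.1 348.1
measured inner rows 274 328.3 cols 286.7 351.7 bottom 216.7 289 348.3
```

{"name": "jog_arm", "arguments": {"steps": [0.06,0.014,0,0,0,0,-1,0.118,0.0276,0,0,0,0,-1,0.118,0.0276,0,0,0,0,-1,0.118,0.0276,-0.03,0,0,0,-1,0.118,0.0276,-0.076,0,0,0,-1,0.118,0.0276,-0.076,0,0,0,-1,0.118,0.0276,-0.076,0,0,0,-1,0.118,0.0276,-0.076,0,0,0,-1,0.118,0.0276,-0.076,0,0,0,-1]}}

```text
clock: 6.28
eef_pos: [0.6492, 0.054, 0.0921]
tcp_rot: [-0.001, 0.739, -0.673, 0.001]
force: [0.5, 0.3, -1.2]
finger_gap: 0.399
```

```bash
python3 - <<'E'
from h import *
s=bot.sense();print(np.round(s['eef_pos'],4))
c=bot.read_camera('side');p=s['eef_pos']
ax=(p[0]+.0012,p[1]-.0004)
u=proj(c,[.649,.052,.07])[0];x0,y0=int(u[0]-60),int(u[1]-50)
L=np.array([[*ax,z] for z in np.linspace(.02,.07,40)])
overlay(c,[(circ(*ax,p[2]-.0195,.018),(255,0,0))],(x0,y0,x0+120,y0+100),6,'s3.png')
E
```

```text
[0.6492 0.054  0.0921]
```

View pics/s3.png

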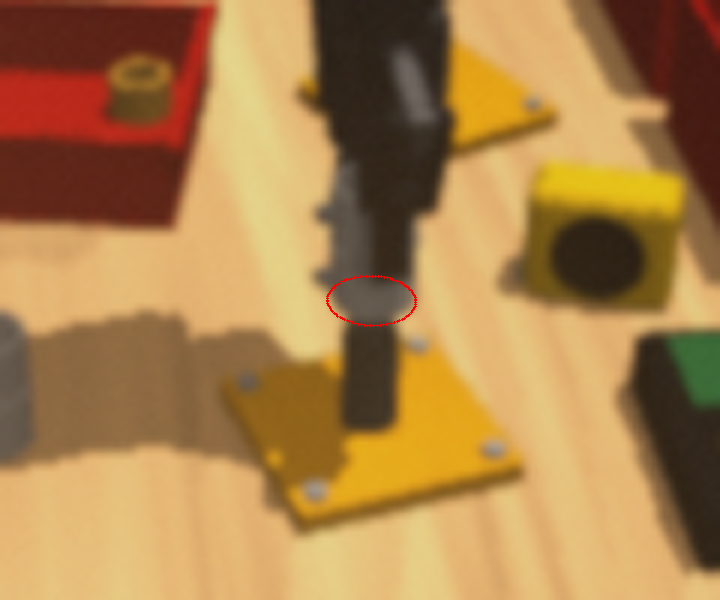

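{"name": "jog_arm", "arguments": {"steps": [-0.003,-0.004,0,0,0,0,-1,-0.003,-0.004,0,0,0,0,-1,-0.003,-0.004,-0.008,0,0,0,-1,-0.003,-0.004,-0.014,0,0,0,-1,-0.003,-0.004,-0.02,0,0,0,-1,-0.003,-0.004,-0.026,0,0,0,-1,-0.003,-0.004,-0.032,0,0,0,-1,-0.003,-0.004,-0.038,0,0,0,-1,-0.003,-0.004,-0.044,0,0,0,-1,-0.003,-0.004,-0.044,0,0,0,-1,-0.003,-0.004,-0.044,0,0,0,-1]}}

```text
clock: 7.25
eef_pos: [0.647, 0.052, 0.068]
tcp_rot: [-0.0, 0.739, -0.673, 0.0]
force: [2.1, 0.6, -2.2]
finger_gap: 0.398
```

{"name": "jog_arm", "arguments": {"steps": [0.001,0,-0.005,0,0,0,-1,0.001,0,-0.01,0,0,0,-1,0.001,0,-0.015,0,0,0,-1,0.001,0,-0.019,0,0,0,-1,0.001,0,-0.021,0,0,0,-1,0.001,0,-0.023,0,0,0,-1,0.001,0,-0.023,0,0,0,-1,0.001,0,-0.023,0,0,0,-1]}}

```text
clock: 7.92
eef_pos: [0.6472, 0.0519, 0.0566]
tcp_rot: [0.0, 0.739, -0.673, -0.0]
force: [0.7, 0.8, -1.7]
finger_gap: 0.399
```

{"name": "jog_arm", "arguments": {"steps": [0,0,-0.002,0,0,0,-1,0,0,-0.003,0,0,0,-1,0,0,-0.004,0,0,0,-1,0,0,-0.004,0,0,0,-1,0,0,-0.004,0,0,0,-1]}}

```text
clock: 8.33
eef_pos: [0.6472, 0.0519, 0.0564]
tcp_rot: [0.0, 0.739, -0.673, 0.0]
force: [-1.5, -0.8, 7.4]
finger_gap: 0.397
```

It stopped at 24.9 mm above the plate with about 9 N, so it has stop lugs and goes in the blue bin.

{"name": "jog_arm", "arguments": {"steps": [0,0,0.02,0,0,0,-1,0,0,0.06,0,0,0,-1,0,0,0.11,0,0,0,-1,0,0,0.16,0,0,0,-1,-0.03,-0.06,0.16,0,0,-0.03,-1,-0.06,-0.13,0.16,0,0,-0.068,-1,-0.32,-0.78,0.16,0,0,-0.068,-1,-0.32,-0.78,0.16,0,0,-0.068,-1,-0.32,-0.78,0.16,0,0,-0.068,-1,-0.32,-0.78,0.16,0,0,-0.068,-1,-0.32,-0.78,0.16,0,0,-0.068,-1,-0.32,-0.78,0.16,0,0,-0.068,-1,-0.32,-0.78,0.16,0,0,-0.068,-1,-0.32,-0.78,0.16,0,0,-0.068,-1,-0.32,-0.78,0.16,0,0,-0.068,-1,-0.32,-0.78,0.16,0,0,-0.068,-1,-0.32,-0.78,0.16,0,0,-0.068,-1,-0.32,-0.78,0.16,0,0,-0.068,-1,-0.32,-0.78,0.16,0,0,-0.068,-1,-0.32,-0.78,0.16,0,0,-0.068,-1]}}

```text
clock: 10.0
eef_pos: [0.4884, -0.3357, 0.1349]
tcp_rot: [0.001, -0.665, 0.747, 0.0]
force: [-0.7, 0.6, -0.7]
finger_gap: 0.396
```

```bash
python3 - <<'E'
from h import *
c,s=wrist();p=s['eef_pos'];print(np.round(p,4))
bl=lambda x,y,z:[.522+.993*x+.118*y,-.342-.118*x+.993*y,z]
b=[bl(x,y,.05) for a in np.linspace(-1,1,60) for x,y in((.095*a,.075),(.095*a,-.075),(.095,.075*a),(-.095,.075*a))]
overlay(c,[(np.array(b),(255,255,0)),(np.array([bl(-.035,0,.004)]),(0,255,0))],(0,0,640,400),1,'w4.png')
E
```

```text
[ 0.4884 -0.3357  0.1349]
```

View pics/w4.png

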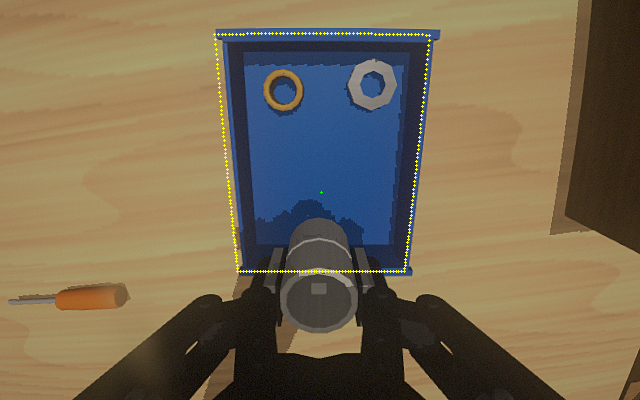

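The overlay matches the blue bin (rim from (217,34) to (408,271)), with the empty space under the held coupling. Lowering.

{"name": "jog_arm", "arguments": {"steps": [0,0,-0.05,0,0,0,-1,0,0,-0.1,0,0,0,-1,0,0,-0.15,0,0,0,-1,0,0,-0.19,0,0,0,-1,0,0,-0.21,0,0,0,-1,0,0,-0.222,0,0,0,-1,0,0,-0.222,0,0,0,-1,0,0,-0.222,0,0,0,-1,0,0,-0.222,0,0,0,-1]}}

```text
clock: 10.8
eef_pos: [0.4883, -0.3383, 0.0248]
tcp_rot: [0.0, -0.664, 0.748, -0.001]
force: [0.6, -0.8, -1.0]
finger_gap: 0.397
```

{"name": "jog_arm", "arguments": {"steps": [0,0,-0.002,0,0,0,-1,0,0,-0.002,0,0,0,-1,0,0,-0.002,0,0,0,0,0,0,-0.002,0,0,0,0.3,0,0,-0.002,0,0,0,0.3,0,0,-0.002,0,0,0,0.3,0,0,-0.002,0,0,0,0.3,0,0,-0.002,0,0,0,0.3,0,0,0.04,0,0,0,0.3,0,0,0.1,0,0,0,0.3,0,0,0.17,0,0,0,0.3,0,0,0.24,0,0,0,0.3,0,0,0.24,0,0,0,0.3]}}

```text
clock: 11.88
eef_pos: [0.492, -0.3407, 0.1522]
tcp_rot: [0.002, -0.663, 0.748, -0.008]
force: [0.5, -0.3, 0.8]
finger_gap: 0.651
```

```bash
python3 - <<'E'
from h import *
c,s=wrist();p=s['eef_pos'];print(np.round(p,4),s['finger_gap'],rimfit(c,.489,-.338,z=.060))
c=bot.read_camera('side');print('L side',rimfit(c,.491,.073,R=.006))
E
```

```text
[ 0.492  -0.3407  0.1522] 0.6511022498148152 [145.261    0.4895  -0.339 ]
L side [2.0819 0.4905 0.0785]
```

Coupling B's rim fits at z=0.060 in the blue bin, so it is standing. Now the other coupling.

{"name": "jog_arm", "arguments": {"steps": [-0.002,0.2,0,0,0,0.05,0.3,-0.002,0.827,0,0,0,0.147,1,-0.002,0.827,0,0,0,0.147,1,-0.002,0.827,0,0,0,0.147,1,-0.002,0.827,0,0,0,0.147,1,-0.002,0.827,0,0,0,0.147,1,-0.002,0.827,0,0,0,0.147,1,-0.002,0.827,0,0,0,0.147,1,-0.002,0.827,0,0,0,0.147,1,-0.002,0.827,0,0,0,0.147,1,-0.002,0.827,0,0,0,0.147,1,-0.002,0.827,-0.03,0,0,0.147,1,-0.002,0.827,-0.07,0,0,0.147,1,-0.002,0.827,-0.1,0,0,0.147,1,-0.002,0.827,-0.1,0,0,0.147,1,-0.002,0.827,-0.1,0,0,0.147,1,-0.002,0.827,-0.1,0,0,0.147,1]}}

```text
clock: 13.4
eef_pos: [0.4862, 0.0753, 0.0939]
tcp_rot: [0.0, 0.817, -0.577, -0.0]
force: [0.4, -0.7, 0.3]
finger_gap: 1.002
```

```bash
python3 - <<'E'
from h import *
c,s=wrist();p=s['eef_pos'];print(np.round(p,4),s['tcp_rot'],s['finger_gap'],rimfit(c,.491,.073))
q=s['tcp_rot'];M=Ro.from_quat([q[1],q[2],q[3],q[0]]).as_matrix();print(np.degrees(np.arctan2(M[1,0],M[0,0])))
E
```

```text
[0.4862 0.0753 0.0939] [ 5.65971985e-06  8.17058762e-01 -5.76554383e-01 -1.49594675e-04] 1.001932486135733 [8.24686e+01 4.91000e-01 7.30000e-02]
-70.41712094894785
```

{"name": "jog_arm", "arguments": {"steps": [0.009,-0.0046,-0.02,0,0,0,1,0.009,-0.0046,-0.05,0,0,0,1,0.009,-0.0046,-0.09,0,0,0,1,0.009,-0.0046,-0.13,0,0,0,1,0.009,-0.0046,-0.148,0,0,0,1,0.009,-0.0046,-0.148,0,0,0,1,0.009,-0.0046,-0.148,0,0,0,-1,0.009,-0.0046,-0.148,0,0,0,-1,0.009,-0.0046,-0.148,0,0,0,-1,0.009,-0.0046,-0.148,0,0,0,-1,0.009,-0.0046,-0.148,0,0,0,-1,0.009,-0.0046,-0.148,0,0,0,-1,0.009,-0.0046,-0.148,0,0,0,-1,0.009,-0.0046,-0.148,0,0,0,-1,0.009,-0.0046,-0.148,0,0,0,-1,0.009,-0.0046,-0.148,0,0,0,-1,0.009,-0.0046,-0.148,0,0,0,-1], "force": 45}}

```text
clock: 14.87
eef_pos: [0.4918, 0.0734, 0.021]
tcp_rot: [-0.001, 0.817, -0.576, 0.001]
force: [-0.3, 0.8, 5.5]
finger_gap: 0.399
```

{"name": "jog_arm", "arguments": {"steps": [0,0,0.04,0,0,0,-1,0,0,0.1,0,0,0,-1,0,0,0.16,0,0,0,-1,0,0,0.2,0,0,0,-1,0.06,-0.01,0.2,0,0,0,-1,0.13,-0.02,0.2,0,0,0,-1,0.2,-0.03,0.2,0,0,0,-1,0.27,-0.04,0.2,0,0,0,-1,0.315,-0.043,0.2,0,0,0,-1,0.315,-0.043,0.2,0,0,0,-1,0.315,-0.043,0.2,0,0,0,-1,0.315,-0.043,0.17,0,0,0,-1,0.315,-0.043,0.146,0,0,0,-1,0.315,-0.043,0.146,0,0,0,-1,0.315,-0.043,0.146,0,0,0,-1,0.315,-0.043,0.146,0,0,0,-1,0.315,-0.043,0.146,0,0,0,-1]}}

```text
clock: 16.28
eef_pos: [0.6484, 0.0518, 0.0937]
tcp_rot: [-0.0, 0.817, -0.576, 0.0]
force: [0.1, 1.0, -2.0]
finger_gap: 0.398
```

```bash
python3 - <<'E'
from h import *
c,s=wrist();p=s['eef_pos'];print(np.round(p,4),s['force'])
for r in rim3(c,p,zs=np.array([.033,.035,.037]),roff=(-.005,.005)):print(np.round(r,4))
E
```

```text
[0.6484 0.0518 0.0937] [ 0.14506767  0.95686933 -2.0288555 ]
[ 2.37893e+01  3.70000e-02 -0.00000e+00 -5.00000e-04]
[23.4463  0.037  -0.      0.    ]
[2.33757e+01 3.70000e-02 5.00000e-04 0.00000e+00]
[ 2.31467e+01  3.50000e-02 -1.50000e-03 -1.00000e-03]
```

{"name": "jog_arm", "arguments": {"steps": [0.002,0.0005,0,0,0,0,-1,0.002,0.0005,-0.008,0,0,0,-1,0.002,0.0005,-0.014,0,0,0,-1,0.002,0.0005,-0.02,0,0,0,-1,0.002,0.0005,-0.026,0,0,0,-1,0.002,0.0005,-0.032,0,0,0,-1,0.002,0.0005,-0.038,0,0,0,-1,0.002,0.0005,-0.044,0,0,0,-1,0.002,0.0005,-0.048,0,0,0,-1,0.002,0.0005,-0.048,0,0,0,-1]}}

```text
clock: 17.17
eef_pos: [0.6491, 0.0519, 0.0682]
tcp_rot: [0.0, 0.817, -0.576, -0.0]
force: [-0.1, -0.1, -1.0]
finger_gap: 0.398
```

{"name": "jog_arm", "arguments": {"steps": [0,0,-0.005,0,0,0,-1,0,0,-0.01,0,0,0,-1,0,0,-0.015,0,0,0,-1,0,0,-0.019,0,0,0,-1,0,0,-0.023,0,0,0,-1,0,0,-0.026,0,0,0,-1,0,0,-0.029,0,0,0,-1,0,0,-0.03,0,0,0,-1,0,0,-0.03,0,0,0,-1]}}

```text
clock: 17.92
eef_pos: [0.6491, 0.0519, 0.0536]
tcp_rot: [0.0, 0.817, -0.576, -0.0]
force: [0.0, -0.3, -1.5]
finger_gap: 0.401
```

{"name": "jog_arm", "arguments": {"steps": [0,0,-0.007,0,0,0,-1,0,0,-0.013,0,0,0,-1,0,0,-0.019,0,0,0,-1,0,0,-0.025,0,0,0,-1,0,0,-0.03,0,0,0,-1,0,0,-0.034,0,0,0,-1,0,0,-0.037,0,0,0,-1,0,0,-0.039,0,0,0,-1,0,0,-0.041,0,0,0,-1,0,0,-0.043,0,0,0,-1,0,0,-0.043,0,0,0,-1,0,0,-0.043,0,0,0,-1,0,0,-0.043,0,0,0,-1]}}

```text
clock: 19.0
eef_pos: [0.6492, 0.0519, 0.0331]
tcp_rot: [0.0, 0.817, -0.576, 0.0]
force: [-3.0, -1.2, 4.5]
finger_gap: 0.398
```

It reached the plate (12.1 mm) with light contact and no stop halfway, so it's a slip coupling and goes in the red bin.

{"name": "jog_arm", "arguments": {"steps": [0,0,0.02,0,0,0,-1,0,0,0.06,0,0,0,-1,0,0,0.12,0,0,0,-1,0,0,0.18,0,0,0,-1,0,0,0.2,0,0,0,-1,-0.04,0.06,0.2,0,0,-0.04,-1,-0.09,0.14,0.2,0,0,-0.08,-1,-0.14,0.21,0.2,0,0,-0.12,-1,-0.19,0.29,0.2,0,0,-0.15,-1,-0.25,0.38,0.2,0,0,-0.178,-1,-0.31,0.48,0.2,0,0,-0.178,-1,-0.356,0.55,0.2,0,0,-0.178,-1,-0.356,0.55,0.2,0,0,-0.178,-1,-0.356,0.55,0.2,0,0,-0.178,-1,-0.356,0.55,0.2,0,0,-0.178,-1,-0.356,0.55,0.2,0,0,-0.178,-1]}}

```text
clock: 20.33
eef_pos: [0.4711, 0.3264, 0.1316]
tcp_rot: [-0.001, -0.627, 0.779, -0.001]
force: [0.2, -1.0, -1.6]
finger_gap: 0.397
```

```bash
python3 - <<'E'
from h import *
c,s=wrist();p=s['eef_pos'];print(np.round(p,4),s['force'],s['tcp_rot'])
a0=np.radians(-12.6);C,S=np.cos(a0),np.sin(a0)
bl=lambda x,y,z:[.505+C*x-S*y,.319+S*x+C*y,z]
b=[bl(x,y,.05) for a in np.linspace(-1,1,60) for x,y in((.095*a,.075),(.095*a,-.075),(.095,.075*a),(-.095,.075*a))]
overlay(c,[(np.array(b),(255,255,0)),(np.array([bl(-.035,0,.004)]),(0,255,0))],(0,0,640,400),1,'w5.png')
E
```

```text
[0.4711 0.3264 0.1316] [ 0.19173574 -0.96454569 -1.62476785] [-5.63943958e-04 -6.26722110e-01  7.79242440e-01 -5.46846170e-04]
```

View pics/w5.png

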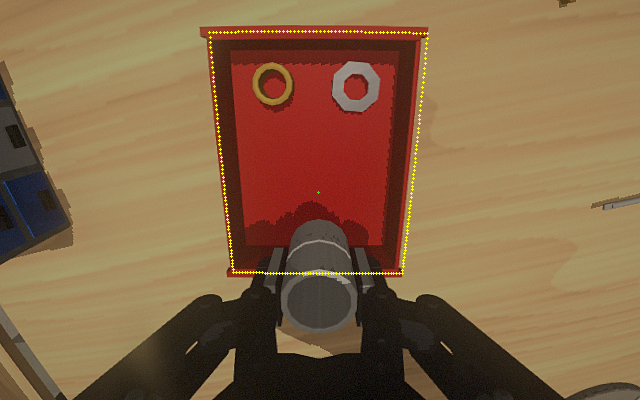

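Aligned over the empty half of the red bin (overlay rim (210,32) to (403,272)).

{"name": "jog_arm", "arguments": {"steps": [0,0,-0.05,0,0,0,-1,0,0,-0.1,0,0,0,-1,0,0,-0.15,0,0,0,-1,0,0,-0.19,0,0,0,-1,0,0,-0.203,0,0,0,-1,0,0,-0.211,0,0,0,-1,0,0,-0.211,0,0,0,-1,0,0,-0.211,0,0,0,-1,0,0,-0.211,0,0,0,-1]}}

```text
clock: 21.13
eef_pos: [0.4725, 0.3277, 0.0284]
tcp_rot: [0.002, -0.626, 0.78, -0.0]
force: [-0.2, 0.4, -1.8]
finger_gap: 0.4
```

{"name": "jog_arm", "arguments": {"steps": [0,0,-0.003,0,0,0,-1,0,0,-0.006,0,0,0,-1,0,0,-0.006,0,0,0,-1,0,0,-0.006,0,0,0,-1]}}

```text
clock: 21.47
eef_pos: [0.4719, 0.3276, 0.025]
tcp_rot: [0.001, -0.626, 0.78, -0.0]
force: [0.2, -0.5, 4.5]
finger_gap: 0.4
```

{"name": "jog_arm", "arguments": {"steps": [0,0,0,0,0,0,0,0,0,0,0,0,0,0.3,0,0,0,0,0,0,0.3,0,0,0,0,0,0,0.3,0,0,0,0,0,0,0.3,0,0,0,0,0,0,0.3,0,0,0.04,0,0,0,0.3,0,0,0.1,0,0,0,0.3,0,0,0.17,0,0,0,0.3,0,0,0.24,0,0,0,0.3,-0.1,-0.25,0.3,0,0,0,0.3,-0.1,-0.35,0.3,0,0,0,0.3,-0.1,-0.35,0.3,0,0,0,0.3,-0.1,-0.35,0.3,0,0,0,0.3,-0.1,-0.35,0.3,0,0,0,0.3,-0.1,-0.35,0.3,0,0,0,0.3,-0.1,-0.35,0.3,0,0,0,0.3]}}

```text
clock: 22.88
eef_pos: [0.4214, 0.1509, 0.1742]
tcp_rot: [0.0, -0.625, 0.78, -0.0]
force: [0.7, 0.8, 0.9]
finger_gap: 0.651
```

```bash
python3 - <<'E'
from h import *
t=bot.read_camera('top');a=rimfit(t,.472,.327,z=.06,R=.006);b=rimfit(t,.489,-.338,z=.06,R=.006);print(a,b,bot.sense()['finger_gap'])
save(np.hstack([cv2.resize(t['color'][180:290,155:255],None,fx=4,fy=4),cv2.resize(t['color'][180:290,405:500],None,fx=4,fy=4)]),'end.png')
E
```

```text
[10.14    0.4695  0.3325] [110.787    0.4905  -0.3375] 0.6579387615239648
```

View pics/end.png

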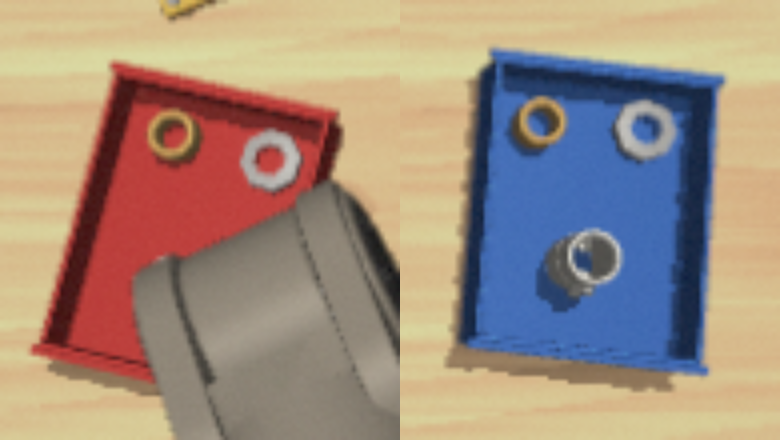

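The blue coupling stands upright, but the arm hides the red one (left half). I'll move aside and check it numerically, as all 12 pictures are used.

{"name": "jog_arm", "arguments": {"steps": [0,-0.1,0.06,0,0,0,0.3,0,-0.5,0.1,0,0,0,0.3,0,-0.5,0.1,0,0,0,0.3,0,-0.5,0.1,0,0,0,0.3,0,-0.5,0.1,0,0,0,0.3,0,-0.5,0.1,0,0,0,0.3,0,-0.5,0.1,0,0,0,0.3,0,-0.5,0.1,0,0,0,0.3,0,-0.5,0.1,0,0,0,0.3,0,-0.5,0.1,0,0,0,0.3]}}

```text
clock: 23.77
eef_pos: [0.4217, -0.0949, 0.2233]
tcp_rot: [0.0, -0.628, 0.778, 0.001]
force: [0.2, 0.7, -0.2]
finger_gap: 0.652
```

```bash
python3 - <<'E'
from h import *
t=bot.read_camera('top');print(bot.sense()['eef_pos'],rimfit(t,.472,.327,z=.06,R=.008))
s=bot.read_camera('side');print(rimfit(s,.472,.327,z=.06,R=.008))
w,_=wrist();print(proj(w,[.472,.327,.06]),rimfit(w,.472,.327,z=.06,R=.008))
E
```

```text
[ 0.42161815 -0.09500626  0.22336332] [113.0291   0.472    0.328 ]
[15.4415  0.472   0.326 ]
[[-24.54289751 214.5275854 ]] [0.     0.4795 0.3345]
```

```bash
python3 -c "
from station import bot
print(bot.hand_in())"
```

```text
the job is handed in; nothing more can be done
None
```

I tested both couplings on the gauge nearest the base, sorted them into their bins and handed the job in at about 24 s of the 67 s allowed. `hand_in` gave no verdict.

- **Right-hand coupling (tested first):** it stopped 24.9 mm above the plate with a contact force of about 9 N, so it has stop lugs. It now stands in the blue bin. The last top view shows it upright at (0.490, -0.338), and the fittings beside it look undisturbed.
- **Left-hand coupling (tested second):** it slid freely past the halfway point to the plate (12.1 mm above the counter) with a contact force of about 6 N, so it is the slip type. It now stands in the red bin.

**Checks on the red bin:** the arm hid this coupling in the last picture I viewed. After moving the arm aside I checked it by numbers only. The top camera fits its rim clearly at standing height, at (0.472, 0.328). The side camera gives (0.472, 0.326), but its fit is weak. The wrist camera gave nothing, because the coupling was outside its view. I did not measure the fittings or other objects again at the end.

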